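Size a sample jar and show its base to the reading camera

ROBOT

A 6-joint arm with a two-finger parallel gripper is mounted at the origin on the work surface. World frame = base frame: x ahead of the robot, y to its left, z up, the work surface at z = 0. Lengths are in m, angles in rad, forces in N, time in s.
With the tool pointing down it reaches from about 0.3 to 0.875 m from the base axis. Payload 6.4 kg.
Tool frame: the origin (TCP) lies at the very end of the fingers, on their centre line; the grasp point (between the pads) lies 19 mm behind it (ctrl.grasp_offset is the distance from the TCP to the grasp point, in m); z points along the fingers, y is the line along which they close (so a half turn about z gives the same grasp; the last joint's range is limited). The gripper opens to 88 mm and grips with 3 to 60 N. Pads are 18 mm wide; open, the fingers measure 123 mm over their backs; the gripper's body (75 mm by 187 mm) begins 45 mm behind the grasp point.
Start: joints at [1.017, 0.181, 1.607, -0, 1.354, -0.206], TCP at [0.196, 0.541, 0.239] pointing down, gripper open.
Joint ranges: [-2.99, 2.99], [-0.89, 2.07], [0.3, 2.58], [-1.14, 4.28], [0, 2.63], [-3.12, 3.12]. Speed limits (rad/s): [2.57, 2.57, 3.01, 3.14, 3.14, 3.14].

INTERFACE

Orientations are given as a unit quaternion [x, y, z, w].
In Python, from rig import status, viewer, ctrl gives the robot as it stands.
- The arm moves only by the tool drive_tool, never from a script. Its argument "motion" is a list of rows, each a list of 7 numbers: the opening, from 0 (shut) to 1 (fully open), then the shift along the world's x, y, z in cm, then the turn, a rotation vector about the world's x, y, z in rad. A call has 1 to 12 rows; each row is the pose to reach, as a shift and turn from the pose commanded when the call began; what a row does not reach only later rows make up. A row lasts 1/8 s, in which the tool goes at most 62.5 mm and 10.7 degrees, less where a joint would pass 70% of its speed; a pose out of reach is approached as far as the arm can. A call with a gripper value outside its range is refused whole. The fingers move at their own pace and stop on an object; the grip force is fixed at half the most. Time passes only in rows, so rows that repeat a pose let the fingers close. It gives the time, the measured TCP pose, the force, the opening and the grip force at its end, in the units of the state.
- status.get_state(): the state, without advancing time (a new reading comes with each control period).
- viewer.get_image(name): name is "side" or "top"; returns (picture, depth): 400x640x3 uint8, red, green, blue; 400x640 float32, m along the optical axis (not along the pixel's ray), 0 where there is no reading.
- viewer.get_calibration(name): a dict with "camera_matrix" (3x3 intrinsics, pixels), "dist_coeffs" ([k1, k2, p1, p2, k3] as OpenCV has them; the pictures are not rectified), "world_from_camera" (4x4, takes a point from camera to world coordinates). Camera axes: x right, y up, looking along -z (the intrinsics and any distortion apply to the point x, -y, -z); pixel columns grow to the right and rows downward; lengths in m; the calibration is good to about 2 mm. A picture is of the moment at which its call begins. get_calibration takes no time and is no camera call.
- ctrl.sign_off(): hands the job in; it is judged then, once.
The state is a dict: "t": time; "q": joint angles; "qd": joint speeds; "effort": joint torques, N m; "tool_pos": TCP position; "ee_rot": TCP orientation; "ft_force": force on the tool from outside, world axes, zero at the start; "torque": the same for the moment, N m; "finger_gap": finger opening in m; "gripper_force": force on a finger pad.
Only numpy, scipy, OpenCV 4.12 (cv2) and the standard library are available. Lean on these libraries where they do the work, as an engineer would, in place of code of your own. Each camera call takes 0.05 s, during which the arm holds its last target. There are 200 camera calls.

TASK

Size the amber jar that stands on the sizing gauge: slide the gauge's jaw shut until it presses the jar firmly against the fixed anvil, and keep up a steady push of about 5 N or more for a moment, without forcing it. Then lift that jar out and hold it still in the air in front of the small table camera, cap away from the lens and base squarely facing it, the centre of the base 12 cm straight out from the lens along its line of sight. Finish while still holding it there in the gripper; do not topple the jar or disturb the other jars.

Things in the scene. Friction and masses are not known exactly. Their poses are not given: they have to be found in the camera images.
- jar: The jar to handle, the only one on the gauge: straight amber glass jar, paper label, black screw cap (fixed on), upright on the gauge's bed between anvil and jaw. Glass 50 mm diameter from 0 to 72 mm height, cap 52 mm diameter from 72 to 96 mm; about 0.2 kg. Origin: centre of its underside; z from base to cap.
- gauge: Sizing gauge (a big bench caliper), fixed to the table at a varying place and yaw: aluminium bed 90 mm (x) by 290 mm (y from -135 to +155 mm), top 12 mm above the table, ticked scale along its +x edge. Origin: at table height, on the slide's centre line; y runs along the slide, from the anvil towards the jaw; z up.
- anvil: The gauge's fixed steel jaw, a block 70 mm wide (x), 20 mm thick, 40 mm high on the bed. Origin: bottom centre of its flat face towards the jar, on the bed; same axes as the gauge (y points to the jar and the jaw).
- jaw: Sliding steel jaw: plate 70 mm wide (x), 14 thick, 40 high; a 30 mm wide, 17 mm high tail reaches 102 mm back (+y) and carries a black thumb grip. Origin: bottom centre of its face to the jar, on the bed; gauge's axes. Slides along y only, 1.5 N friction, stays where left, closes towards -y. Starts 105 to 130 mm from the anvil: travels 55 to 80 mm, pushing the jar along, until the jar is clamped.
- jaw_grip (a point): Top centre of the jaw's thumb grip, 66 mm above the table: black upright block 24 mm (x) by 20 mm (y), standing free from 29 to 66 mm above the table, 80 mm behind the jaw's face (jaw's +y). Pinch it from above, or push it towards the anvil. Moving it takes 1.5 N, with the jar 2 to 4 N. Lean on it once the jar is clamped: a push that fades as the arm stops does not count.
- reader_head: The small table camera, fixed at a varying place and yaw: grey housing 46 x 66 x 42 mm between dark cheek plates on a 100 mm square foot; round lens ring (42 mm) looking up and roughly back to the robot, 30 degrees off vertical. Origin: centre of the lens front, 75 mm above the table; z is the line of sight, out of the lens; y is level.
- view_spot (a point): The point 120 mm out from the lens centre along the line of sight (about 179 mm above the table), where the centre of the jar's underside belongs.
- spare_jar: Bystander: twin of the jar (52 mm diameter, 96 mm high), loose on the table. Origin: centre of its underside.
- tall_jar: Bystander: taller amber jar, 64 mm diameter, 125 mm high. Origin: centre of its underside.
- white_jar: Bystander: white plastic jar with black lid, 92 mm diameter, 140 mm high. Origin: centre of its underside.
- small_jar: Bystander: small amber jar, 44 mm diameter, 70 mm high. Origin: centre of its underside.

How it is judged:
On the way:
1. the sliding jaw presses the jar against the anvil (at least 1.5 N on both faces) (contact force between jaw and jar above 1.5 N and contact force between jar and anvil above 1.5 N), for 0.2 s.
At the end, for the whole second after the job is handed in: The gripper holds the jar still in the air and nothing else carries it: centre of its base 95 to 145 mm out from the lens, within 20 mm of the line of sight in each direction, jar axis within 0.2 rad of the line of sight, cap upward, away from the lens (x of jar in the frame of reader_head between -0.02 and 0.02 m and y of jar in the frame of reader_head between -0.02 and 0.02 m and z of jar in the frame of reader_head between 0.095 and 0.145 m and angle between the z axis of jar and the z axis of reader_head, either way round below 0.2 rad and angle between jar's own z axis and vertical below 0.9 rad and contact force between jar and the fingers above 2 N and contact force between jar and reader_head below 0.1 N and linear speed of jar below 0.03 m/s and angular speed of jar below 0.2 rad/s); the arm keeps its last pose, push and grip.
It fails at once if the jar is forced in the gauge (over 60 N) (contact force between jaw and jar above 60 N).
It fails at once if the jar is toppled (angle between jar's own z axis and vertical above 1.2 rad).
It fails at once if another jar is disturbed (moved over 30 mm) (distance of any of spare_jar, tall_jar, white_jar, small_jar from where it was at the start of the episode above 0.03 m).
It also fails if it takes over 58 s, if anything falls off the work surface, if the arm or the gripper's body presses on something with over 40 N, if the wrist force passes 120 N, or if a joint passes its speed limit or range.

## Working session

There is one attempt and no reset: what is moved stays moved. The work goes in short steps, Python scripts to look and compute and a tool call to move; the robot and the scene stay as the last step left them, time stands still between calls to the robot, and variables do not carry over. Pictures are saved under pics/ and viewed, at most 10 in all, crops included, and the job is handed in when it is done.

Besides the shell and the picture viewer there is one more tool, called after ">>>" as name([rows], argument=value, ...), one row to a line, values as JSON. drive_tool: Moves the arm, as the interface text tells. Its arguments: {"type":"object","properties":{"motion":{"type":"array"}},"required":["motion"]}

```bash
mkdir -p pics; cat > h.py <<'E'
import numpy as np, cv2
from rig import status, viewer, ctrl
def grab(name,tag):
    im,d=viewer.get_image(name); cv2.imwrite(f'pics/{tag}.png',im[:,:,::-1]); np.savez(f'pics/{tag}.npz',im=im,d=d); return im,d
def pts(name,uv,d):
    """pixels (N,2) + depth -> world"""
    c=viewer.get_calibration(name); uv=np.asarray(uv,float).reshape(-1,1,2)
    n=cv2.undistortPoints(uv,np.array(c['camera_matrix']),np.array(c['dist_coeffs']))[:,0]
    d=np.asarray(d).reshape(-1); T=np.array(c['world_from_camera'])
    P=np.c_[n[:,0]*d,-n[:,1]*d,-d]; return P@T[:3,:3].T+T[:3,3]
def cloud(name,d):
    v,u=np.mgrid[0:400,0:640]; P=pts(name,np.c_[u.ravel(),v.ravel()],d.ravel()).reshape(400,640,3); P[d==0]=np.nan; return P
def onplane(name,uv,z):
    a=pts(name,uv,np.full(len(uv),.3)); b=pts(name,uv,np.full(len(uv),1.)); s=(z-a[:,2])/(b[:,2]-a[:,2]); return a+(b-a)*s[:,None]
E
python3 - <<'E'
from h import *
np.set_printoptions(precision=3,suppress=True)
for n in ('top','side'):
    grab(n,n+'0'); c=viewer.get_calibration(n); print(c)
print(status.get_state(), ctrl.grasp_offset)
E
```

```text
{'camera_matrix': array([[520.72 ,   0.   , 322.764],
       [  0.   , 520.72 , 199.664],
       [  0.   ,   0.   ,   1.   ]]), 'dist_coeffs': array([-0.012,  0.   ,  0.   ,  0.   ,  0.   ]), 'world_from_camera': array([[-0.014,  0.989, -0.146,  0.326],
       [-1.   , -0.013,  0.009,  0.   ],
       [ 0.007,  0.146,  0.989,  1.823],
       [ 0.   ,  0.   ,  0.   ,  1.   ]])}
{'camera_matrix': array([[389.537,   0.   , 315.638],
       [  0.   , 389.537, 204.977],
       [  0.   ,   0.   ,   1.   ]]), 'dist_coeffs': array([-0.081,  0.   ,  0.   ,  0.   ,  0.   ]), 'world_from_camera': array([[ 0.979,  0.133, -0.156,  0.409],
       [-0.205,  0.614, -0.762, -0.841],
       [-0.006,  0.778,  0.628,  0.804],
       [ 0.   ,  0.   ,  0.   ,  1.   ]])}
{'t': 0.1, 'q': array([ 1.017,  0.181,  1.608, -0.   ,  1.354, -0.206]), 'qd': array([-0.001, -0.002, -0.001,  0.001, -0.001, -0.   ]), 'effort': array([  0.   , -43.482, -34.269,   0.07 ,   0.034,  -0.   ]), 'tool_pos': array([0.196, 0.54 , 0.238]), 'ee_rot': array([ 0.173,  0.985, -0.001, -0.   ]), 'ft_force': array([-0.347,  0.265,  0.616]), 'torque': array([ 0.003,  0.02 , -0.044]), 'gripper_force': 0.0, 'finger_gap': 0.08820566169932254} 0.0187
```

View pics/top0.png

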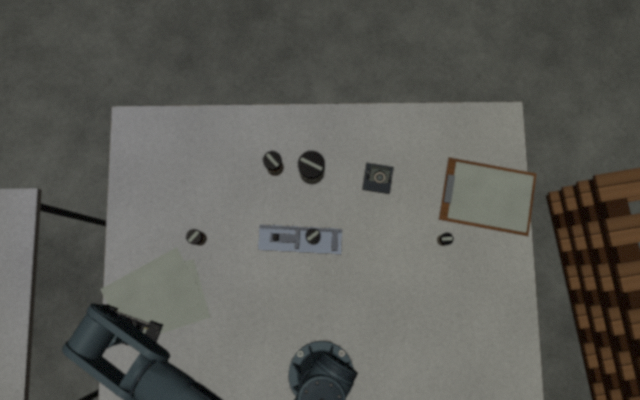

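View pics/side0.png

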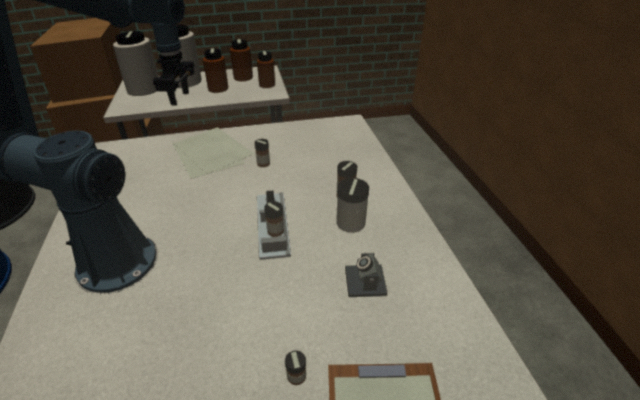

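The top view shows the gauge at about (258–343, 225–255), with the grip at (276,238), the jar at (313,236) and the anvil at (334,240). The camera head is at (378,178), and the other jars are at (273,162), (312,166), (196,237) and (445,239). The side view agrees: jar at (275,215), lens at (364,263). Next I'll measure from depth and enlarged crops.

```bash
python3 - <<'E'
from h import *
np.set_printoptions(precision=4,suppress=True)
T=np.load('pics/top0.npz'); S=np.load('pics/side0.npz')
a=cv2.resize(T['im'][150:262,250:400],(800,597),interpolation=cv2.INTER_CUBIC)
b=cv2.resize(S['im'][180:300,245:395],(750,600),interpolation=cv2.INTER_CUBIC)
for n,i in(('ct',a),('cs',b)): cv2.imwrite(f'pics/{n}.png',cv2.convertScaleAbs(i[:,:,::-1],alpha=1.5))
Pt=cloud('top',T['d']); Ps=cloud('side',S['d'])
# bed: rect of points 6..20mm high around gauge
def rect(P,x,y,z,tag):
    Q=P.reshape(-1,3); m=(Q[:,0]>x[0])&(Q[:,0]<x[1])&(Q[:,1]>y[0])&(Q[:,1]<y[1])&(Q[:,2]>z[0])&(Q[:,2]<z[1]); Q=Q[m]
    if len(Q)>4: print(tag,len(Q),'mean',Q.mean(0),'rect',cv2.minAreaRect(Q[:,:2].astype(np.float32)*1000),'zmed',np.median(Q[:,2]))
    return Q
for nm,P in(('top',Pt),('side',Ps)):
    print(nm,'table z',np.nanmedian(P[(P[...,0]>.2)&(P[...,0]<.35)&(abs(P[...,1])<.1)][:,2]))
    print('bedctr', P[238,300] if nm=='top' else P[230,275])
c0=Pt[238,300]; X=(c0[0]-.09,c0[0]+.09); Y=(c0[1]-.2,c0[1]+.2)
for nm,P in(('top',Pt),('side',Ps)):
    rect(P,X,Y,(.007,.12),nm+' all'); rect(P,X,Y,(.007,.018),nm+' bed'); rect(P,X,Y,(.046,.058),nm+' blocks'); rect(P,X,Y,(.06,.072),nm+' grip'); rect(P,X,Y,(.1,.115),nm+' jarcap')
h=Pt[178,378]; print('head',h)
for nm,P in(('top',Pt),('side',Ps)):
    rect(P,(h[0]-.09,h[0]+.09),(h[1]-.09,h[1]+.09),(.003,.02),nm+' foot'); rect(P,(h[0]-.09,h[0]+.09),(h[1]-.09,h[1]+.09),(.05,.12),nm+' housing')
for uv in((273,162),(312,166),(196,237),(445,239)): print(uv,Pt[uv[1],uv[0]])
E
```

```text
top table z 7.901918592234658e-05
bedctr [0.4597 0.0658 0.0085]
side table z 0.0010859130252084404
bedctr [ 0.4594 -0.0016  0.039 ]
top all 2221 mean [0.4566 0.0663 0.0277] rect ((459.72412109375, 65.91734313964844), (179.27554321289062, 397.6276550292969), 0.09277227520942688) zmed 0.015133519687957397
top bed 1386 mean [0.4555 0.0721 0.012 ] rect ((459.72412109375, 65.91734313964844), (179.27554321289062, 397.6276550292969), 0.09277227520942688) zmed 0.011853336712006723
top blocks 193 mean [0.452  0.0066 0.052 ] rect ((455.1492919921875, 48.783164978027344), (222.265869140625, 68.65531921386719), 86.22184753417969) zmed 0.0517362183399368
top grip 43 mean [0.461  0.1213 0.0653] rect ((455.512451171875, 52.07599639892578), (213.2203826904297, 33.97432327270508), 89.2346420288086) zmed 0.0645940858815841
top jarcap 177 mean [0.4611 0.0221 0.1079] rect ((461.73284912109375, 21.053386688232422), (49.56344223022461, 49.054649353027344), 44.895484924316406) zmed 0.10793081202441446
side all 1919 mean [0.4536 0.0221 0.0409] rect ((456.47265625, 67.8541259765625), (296.2101745605469, 90.3
[... 940 characters left out ...]
zmed 0.007393099554686033
top housing 341 mean [ 0.6711 -0.209   0.0691] rect ((671.6187744140625, -209.97215270996094), (83.7187728881836, 57.61259078979492), 85.3421859741211) zmed 0.06976363865341972
side foot 864 mean [ 0.6531 -0.2177  0.0109] rect ((655.0492553710938, -206.07418823242188), (179.38629150390625, 174.45486450195312), 89.17509460449219) zmed 0.01195521655023113
side housing 543 mean [ 0.6688 -0.2207  0.0688] rect ((670.8062744140625, -213.47459411621094), (84.52713775634766, 59.93159484863281), 78.34613037109375) zmed 0.06928718471183193
(273, 162) [0.7047 0.1493 0.1285]
(312, 166) [0.6879 0.0198 0.1356]
(196, 237) [0.4613 0.4081 0.0931]
(445, 239) [ 0.445  -0.4249  0.0718]
```

View pics/ct.png

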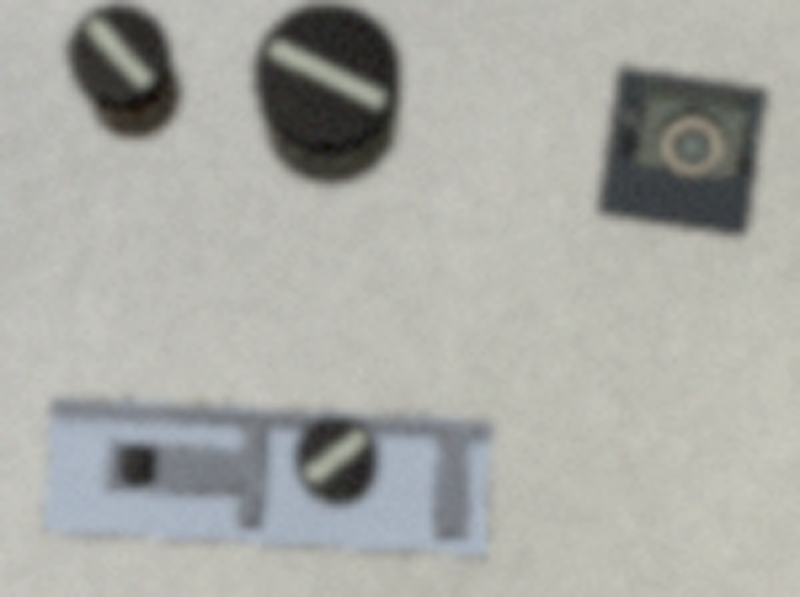

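View pics/cs.png

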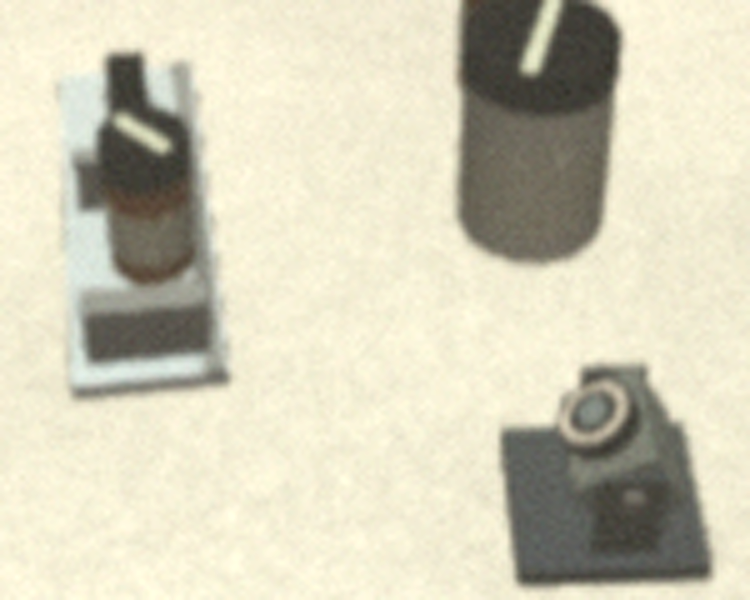

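The crops show the grip at (137,465), the jaw plate at x≈252, the jar cap at (337,460) and the anvil at (452,483) in the enlarged top view. The lens ring is at (693,147) there, and at (595,413) in the enlarged side view. The foot corners in the top crop give the head's yaw. One more calculation before I move.

```bash
python3 - <<'E'
from h import *
np.set_printoptions(precision=4,suppress=True)
T=np.load('pics/top0.npz'); S=np.load('pics/side0.npz')
ct=lambda p:np.array(p,float)*[150/800,112/597]+[250,150]-.4
cs=lambda p:np.array(p,float)*.2+[245,180]-.4
g=np.array([np.sin(np.radians(4)),np.cos(np.radians(4))]); gx=np.array([g[1],-g[0]])
o=np.array([.4558,.0579])
def loc(P): return np.c_[(P[:,:2]-o)@gx,(P[:,:2]-o)@g]
def show(n,name,uv,z):
    P=onplane(name,uv,z); print(n,P[:,:2].tolist().__repr__()[:120] if 0 else P[:,:2],'gauge',loc(P))
show('grip top','top',ct([[137,465]]),.066)
show('jawplate edges/anvil edges top','top',ct([[240,480],[265,480],[434,485],[468,485]]),.052)
show('jar top','top',ct([[337,460]]),.108)
show('lens top','top',ct([[693,147]]),.075); show('lens side','side',cs([[595,413]]),.075)
F=onplane('top',ct([[622,68],[763,90],[745,233],[603,212]]),.008)[:,:2]; print('foot',F,F.mean(0),[np.degrees(np.arctan2(*(b-a)[::-1])) for a,b in zip(F,np.roll(F,-1,0))])
F=onplane('side',cs([[502,430],[680,425],[712,575],[520,580]]),.008)[:,:2]; print('footside',F,F.mean(0),[np.degrees(np.arctan2(*(b-a)[::-1])) for a,b in zip(F,np.roll(F,-1,0))])
# grip by side depth
for nm,A in(('top',T),('side',S)):
    P=cloud(nm,A['d']).reshape(-1,3); L=loc(P)
    for tag,xr,yr,zr in(('grip',(-.03,.03),(.03,.13),(.06,.075)),('jaw',(-.045,.045),(.005,.06),(.047,.058)),('anvil',(-.045,.045),(-.14,-.07),(.047,.058)),('cap',(-.04,.05),(-.075,.0),(.1,.115))):
        m=(L[:,0]>xr[0])&(L[:,0]<xr[1])&(L[:,1]>yr[0])&(L[:,1]<yr[1])&(P[:,2]>zr[0])&(P[:,2]<zr[1])
        print(nm,tag,m.sum(),np.percentile(L[m],[2,98],axis=0).round(4).tolist() if m.any() else '')
E
```

```text
grip top [[0.4605 0.1471]] gauge [[-0.0015  0.0893]]
jawplate edges/anvil edges top [[ 0.4511  0.0827]
 [ 0.4509  0.0667]
 [ 0.4463 -0.0409]
 [ 0.446  -0.0626]] gauge [[-0.0064  0.0244]
 [-0.0055  0.0085]
 [-0.0026 -0.0993]
 [-0.0014 -0.1209]]
jar top [[0.4587 0.0201]] gauge [[ 0.0055 -0.0375]]
lens top [[ 0.659 -0.21 ]] gauge [[ 0.2214 -0.253 ]]
lens side [[ 0.6605 -0.2078]] gauge [[ 0.2227 -0.2508]]
foot [[ 0.7261 -0.1722]
 [ 0.71   -0.266 ]
 [ 0.6134 -0.2508]
 [ 0.6287 -0.157 ]] [ 0.6695 -0.2115] [np.float64(-99.78203151172893), np.float64(171.05107776666472), np.float64(80.7239167636459), np.float64(-8.851231693001923)]
footside [[ 0.6303 -0.1508]
 [ 0.7265 -0.1681]
 [ 0.7088 -0.2692]
 [ 0.6126 -0.2512]] [ 0.6696 -0.2098] [np.float64(-10.226647065596866), np.float64(-99.93007830822897), np.float64(169.39176301063333), np.float64(80.04435787119253)]
top grip 36 [[-0.009, 0.0826], [0.0115, 0.1007]]
top jaw 72 [[-0.0339, 0.0116], [0.034, 0.0247]]
top anvil 104 [[-0.0336, -0.1199], [0.0342, -0.1008]]
top cap 177 [[-0.0148, -0.0583], [0.0311, -0.0121]]
side grip 43 [[-0.0105, 0.0799], [0.0116, 0.1006]]
side jaw 20 [[-0.0327, 0.0107], [-0.0215, 0.0279]]
side anvil 159 [[-0.033, -0.1205], [0.0333, -0.1001]]
side cap 206 [[-0.0166, -0.0607], [0.0306, -0.0122]]
```

Measured results:
- The gauge's slide axis is at yaw −4°, with the anvil face at gauge y=−100 mm and the jaw face at +11 mm.
- The grip is at gauge y=+91 mm.
- The lens is at (0.6595, −0.209, 0.075), yaw about −9.7°.

I'll move behind the grip with the fingers shut, tool y across the slide.

>>> drive_tool([
  [0, 3, -3.9, 0, 0, 0, -0.144],
  [0, 6, -7.7, 0, 0, 0, -0.288],
  [0, 9, -11.6, 0, 0, 0, -0.432],
  [0, 12, -15.5, 0, 0, 0, -0.576],
  [0, 15, -19.3, 0, 0, 0, -0.72],
  [0, 18, -23.2, 0, 0, 0, -0.864],
  [0, 21, -27.1, 0, 0, 0, -1.008],
  [0, 24, -31, 0, 0, 0, -1.15],
  [0, 26.9, -34.8, 0, 0, 0, -1.293],
  [0, 26.9, -34.8, -5, 0, 0, -1.293],
  [0, 26.9, -34.8, -10, 0, 0, -1.293],
  [0, 26.9, -34.8, -10, 0, 0, -1.293],
])

```text
t: 1.6
tool_pos: [0.4615, 0.1918, 0.1349]
ee_rot: [0.732, 0.682, -0.004, -0.003]
ft_force: [0.1, 0.6, -0.5]
finger_gap: 0.0004
gripper_force: 0.0
```

>>> drive_tool([
  [0, 0, 0, -4, 0, 0, 0],
  [0, 0, 0, -8, 0, 0, 0],
  [0, 0, 0, -9.5, 0, 0, 0],
  [0, 0, 0, -9.5, 0, 0, 0],
  [0, 0, 0, -9.5, 0, 0, 0],
])

```text
t: 2.22
tool_pos: [0.4665, 0.193, 0.0456]
ee_rot: [0.731, 0.682, 0.001, 0.001]
ft_force: [0.2, 0.1, 0.2]
finger_gap: 0.0003
gripper_force: 0.0
```

```bash
python3 - <<'E'
from h import *
im,d=grab('side','s1'); b=cv2.resize(im[150:290,210:370],(685,600),interpolation=cv2.INTER_CUBIC)
cv2.imwrite('pics/s1c.png',cv2.convertScaleAbs(b[:,:,::-1],alpha=1.5))
s=status.get_state(); print(s['tool_pos'],s['ee_rot'],s['ft_force'])
E
```

```text
[0.46651874 0.19292185 0.04562167] [0.73135037 0.68199999 0.00134144 0.00091982] [ 0.31939183 -0.49019521 -0.34457667]
```

View pics/s1c.png

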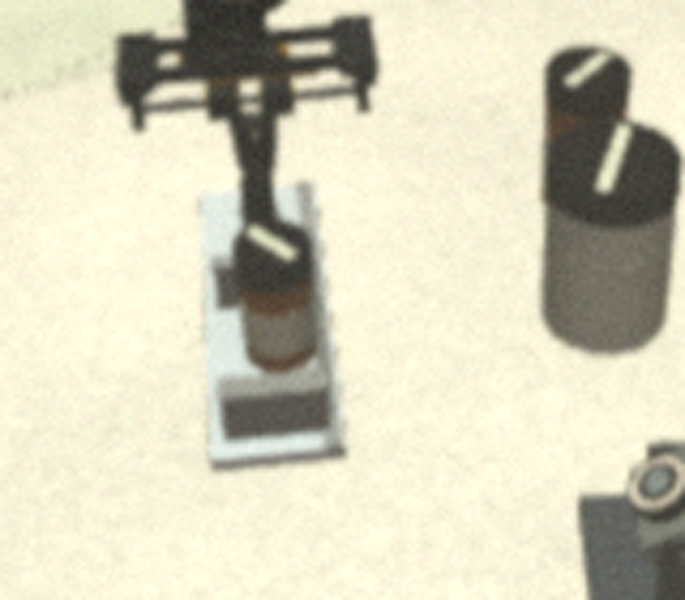

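The fingers sit behind the grip on the slide line, at about (258,190). The jar stands upright at (275,300). Pushing along the slide.

>>> drive_tool([
  [0, 0, -0.6, 0, 0, 0, 0],
  [0, -0.1, -1.2, 0, 0, 0, 0],
  [0, -0.1, -1.8, 0, 0, 0, 0],
  [0, -0.2, -2.4, 0, 0, 0, 0],
  [0, -0.2, -3, 0, 0, 0, 0],
  [0, -0.25, -3.6, 0, 0, 0, 0],
  [0, -0.3, -4.2, 0, 0, 0, 0],
  [0, -0.35, -4.8, 0, 0, 0, 0],
  [0, -0.4, -5.4, 0, 0, 0, 0],
  [0, -0.4, -6, 0, 0, 0, 0],
  [0, -0.45, -6.6, 0, 0, 0, 0],
  [0, -0.5, -7.2, 0, 0, 0, 0],
])

```text
t: 3.78
tool_pos: [0.4599, 0.1202, 0.0437]
ee_rot: [0.731, 0.682, -0.0, -0.0]
ft_force: [0.1, 2.2, 1.2]
finger_gap: 0.0006
gripper_force: 1.3
```

>>> drive_tool([
  [0, 0, -0.2, 0, 0, 0, 0],
  [0, 0, -0.4, 0, 0, 0, 0],
  [0, 0, -0.6, 0, 0, 0, 0],
  [0, -0.1, -0.8, 0, 0, 0, 0],
  [0, -0.1, -1, 0, 0, 0, 0],
])

```text
t: 4.4
tool_pos: [0.4592, 0.1105, 0.0437]
ee_rot: [0.731, 0.682, 0.0, 0.0]
ft_force: [1.3, 2.5, 0.1]
finger_gap: 0.0004
gripper_force: 1.2
```

>>> drive_tool([
  [0, 0, -0.15, 0, 0, 0, 0],
  [0, 0, -0.3, 0, 0, 0, 0],
  [0, 0, -0.4, 0, 0, 0, 0],
])

```text
t: 4.78
tool_pos: [0.4591, 0.1075, 0.0438]
ee_rot: [0.732, 0.682, 0.001, -0.001]
ft_force: [1.6, 11.7, -0.7]
finger_gap: 0.0004
gripper_force: 5.7
```

>>> drive_tool([
  [0, 0, 0, 0, 0, 0, 0],
  [0, 0, 0, 0, 0, 0, 0],
  [0, 0, 0, 0, 0, 0, 0],
  [0, 0, 0, 0, 0, 0, 0],
])

```text
t: 5.28
tool_pos: [0.459, 0.1075, 0.0438]
ee_rot: [0.732, 0.682, 0.001, -0.0]
ft_force: [1.4, 8.1, -1.3]
finger_gap: 0.0006
gripper_force: 4.0
```

>>> drive_tool([
  [0, 0, -0.05, 0, 0, 0, 0],
  [0, 0, -0.1, 0, 0, 0, 0],
  [0, 0, -0.1, 0, 0, 0, 0],
  [0, 0, -0.1, 0, 0, 0, 0],
  [0, 0, -0.1, 0, 0, 0, 0],
  [0, 0, -0.1, 0, 0, 0, 0],
])

```text
t: 6.02
tool_pos: [0.459, 0.1075, 0.0438]
ee_rot: [0.732, 0.682, 0.001, -0.001]
ft_force: [1.3, 13.5, -1.7]
finger_gap: 0.0004
gripper_force: 6.6
```

```bash
python3 - <<'E'
from h import *
im,d=grab('side','s2'); b=cv2.resize(im[150:290,210:370],(685,600),interpolation=cv2.INTER_CUBIC)
cv2.imwrite('pics/s2c.png',cv2.convertScaleAbs(b[:,:,::-1],alpha=1.5))
s=status.get_state(); print(s['tool_pos'],s['ft_force'])
P=cloud('side',d).reshape(-1,3); m=(abs(P[:,0]-.458)<.05)&(P[:,1]>-.06)&(P[:,1]<.03)&(P[:,2]>.102)&(P[:,2]<.114)
print(m.sum(),cv2.minEnclosingCircle(P[m][:,:2].astype(np.float32)),P[m].mean(0),np.percentile(P[m],[2,98],axis=0))
E
```

```text
[0.45901389 0.10747198 0.04378024] [ 0.96782032 12.66163701 -2.07512696]
210 ((0.4583587646484375, -0.017726510763168335), 0.026850828900933266) [ 0.45817514 -0.02112538  0.10892843] [[ 0.43506681 -0.04298426  0.1026392 ]
 [ 0.48074271  0.00497753  0.11224388]]
```

View pics/s2c.png

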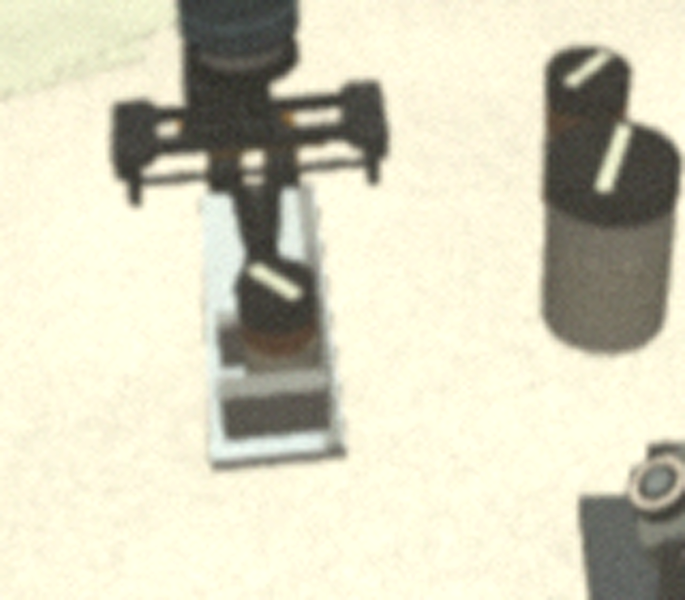

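The jar is clamped upright, with its cap at about (277,300) in the crop and the jaw against it. The push held steady at 13 N. Backing off, rising, and moving over the jar with the fingers open.

>>> drive_tool([
  [0, 0.1, 1, 0, 0, 0, 0],
  [0, 0.2, 2.5, 0, 0, 0, 0],
  [0, 0.2, 2.5, 5, 0, 0, 0],
  [1, 0.2, 2.5, 10, 0, 0, 0],
  [1, 0.2, 2.5, 14, 0, 0, 0],
  [1, 0.2, -1, 14, 0, 0, 0],
  [1, 0, -5, 14, 0, 0, 0],
  [1, 0, -9, 14, 0, 0, 0],
  [1, -0.1, -12.3, 14, 0, 0, 0],
  [1, -0.1, -12.3, 14, 0, 0, 0],
  [1, -0.1, -12.3, 14, 0, 0, 0],
])

```text
t: 7.45
tool_pos: [0.4579, -0.0167, 0.1836]
ee_rot: [0.731, 0.682, -0.0, -0.0]
ft_force: [-0.1, 0.0, 0.7]
finger_gap: 0.0779
gripper_force: 0.0
```

>>> drive_tool([
  [1, 0, -0.1, 0, 0, 0, 0],
  [1, 0, -0.1, -4, 0, 0, 0],
  [1, 0, -0.1, -8, 0, 0, 0],
  [1, 0, -0.1, -11, 0, 0, 0],
  [1, 0, -0.1, -13.3, 0, 0, 0],
  [1, 0, -0.1, -13.3, 0, 0, 0],
  [1, 0, -0.1, -13.3, 0, 0, 0],
])

```text
t: 8.32
tool_pos: [0.4586, -0.0181, 0.0515]
ee_rot: [0.731, 0.682, 0.0, 0.0]
ft_force: [-0.2, 0.3, 0.8]
finger_gap: 0.0881
gripper_force: 0.0
```

>>> drive_tool([
  [0, 0, 0, 0, 0, 0, 0],
  [0, 0, 0, 0, 0, 0, 0],
  [0, 0, 0, 0, 0, 0, 0],
  [0, 0, 0, 0, 0, 0, 0],
  [0, 0, 0, 0, 0, 0, 0],
  [0, 0, 0, 0, 0, 0, 0],
  [0, 0, 0, 0, 0, 0, 0],
])

```text
t: 9.2
tool_pos: [0.4582, -0.0185, 0.0509]
ee_rot: [0.731, 0.682, 0.0, 0.0]
ft_force: [-0.1, 0.3, 3.3]
finger_gap: 0.0504
gripper_force: 30.0
```

Firm grip on the glass: 50.4 mm gap, 30 N. Lifting, then carrying to the viewing pose.

>>> drive_tool([
  [0, 0, 0, 1, 0, 0, 0],
  [0, 0, 0, 3, 0, 0, 0],
  [0, 0, 0, 6, 0, 0, 0],
  [0, 0, 0, 9, 0, 0, 0],
  [0, 0, 0, 12, 0, 0, 0],
  [0, 0, 0, 15, 0, 0, 0],
  [0, 0, 0, 18, 0, 0, 0],
  [0, 0, 0, 18, 0, 0, 0],
])

```text
t: 10.2
tool_pos: [0.4591, -0.0187, 0.2329]
ee_rot: [0.731, 0.682, 0.001, 0.002]
ft_force: [-0.6, 0.5, -2.2]
finger_gap: 0.0504
gripper_force: 30.0
```

>>> drive_tool([
  [0, 1.2, -1.8, 0, -0.01, -0.05, 0],
  [0, 2.4, -3.5, 0, -0.018, -0.1, 0],
  [0, 3.7, -5.3, 0, -0.026, -0.155, 0],
  [0, 4.9, -7.1, 0, -0.035, -0.206, 0],
  [0, 6.2, -8.9, 0, -0.044, -0.258, 0],
  [0, 7.4, -10.6, 0, -0.053, -0.31, 0],
  [0, 8.6, -12.4, 0, -0.062, -0.36, 0],
  [0, 9.9, -14.2, 0, -0.07, -0.41, 0],
  [0, 11.1, -16, 0, -0.08, -0.465, 0],
  [0, 12.3, -17.7, -0.5, -0.088, -0.516, 0],
  [0, 12.3, -17.7, -1.8, -0.088, -0.516, 0],
  [0, 12.3, -17.7, -1.8, -0.088, -0.516, 0],
])

```text
t: 11.7
tool_pos: [0.5792, -0.1939, 0.2094]
ee_rot: [0.707, 0.659, 0.156, 0.203]
ft_force: [0.6, 0.1, -1.7]
finger_gap: 0.0508
gripper_force: 30.0
```

```bash
python3 - <<'E'
from h import *
from scipy.spatial.transform import Rotation as R
np.set_printoptions(precision=4,suppress=True)
s=status.get_state(); Rt=R.from_quat(s['ee_rot']).as_matrix(); tz=Rt[:,2]
print(s['t'],s['tool_pos'],'tz',tz,s['ft_force'],s['finger_gap'],s['gripper_force'],s['q'])
base=s['tool_pos']+.039*tz; yw=np.radians(-9.7); lens=np.array([.6595,-.209,.075])
z=np.array([-.5*np.cos(yw),-.5*np.sin(yw),.866]); y=np.array([np.sin(yw),-np.cos(yw),0])*-1; x=np.cross(y,z)
print('base in head',[(base-lens)@a for a in(x,y,z)],'angle',np.arccos(-tz@z))
ims=[]
for n,(r,c) in {'side':((140,300),(270,430)),'top':((120,240),(310,430))}.items():
    im,_=grab(n,n+'3'); ims.append(cv2.resize(im[r[0]:r[1],c[0]:c[1]],(400,400),interpolation=cv2.INTER_CUBIC))
cv2.imwrite('pics/c3.png',cv2.convertScaleAbs(np.hstack(ims)[:,:,::-1],alpha=1.5))
E
```

```text
11.7 [ 0.5792 -0.1939  0.2094] tz [ 0.4881 -0.0809 -0.8691] [ 0.5509  0.1331 -1.7251] 0.05077694500717735 30.000143498182297 [-0.6356 -0.0032  1.9568  0.3368  0.7473 -0.762 ]
base in head [np.float64(-0.003797292094299229), np.float64(0.0014072283159263874), np.float64(0.118249965879201)] angle 0.00934723779286475
```

View pics/c3.png

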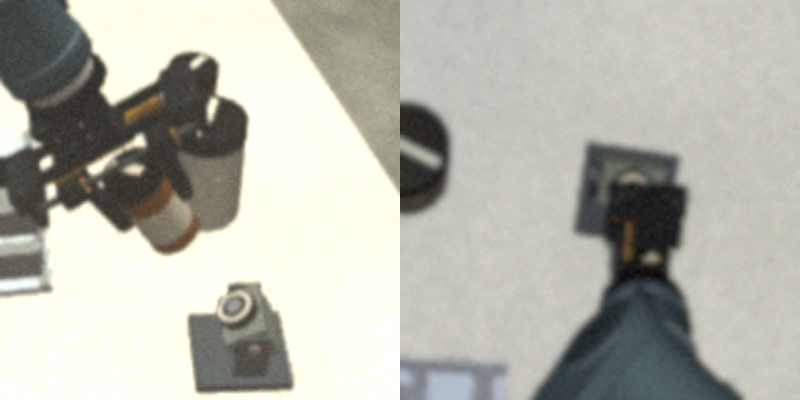

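The jar is held tilted over the lens, base at about (175,240) in the left half and lens at (237,307). It looks aligned. I'll settle with a small correction and check the jar itself against the picture.

>>> drive_tool([
  [0, 0.2, -0.1, 0.2, 0, 0, 0],
  [0, 0.2, -0.1, 0.2, 0, 0, 0],
  [0, 0.2, -0.1, 0.2, 0, 0, 0],
  [0, 0.2, -0.1, 0.2, 0, 0, 0],
])

```text
t: 12.3
tool_pos: [0.583, -0.1963, 0.2148]
ee_rot: [0.706, 0.659, 0.157, 0.206]
ft_force: [-0.3, -1.0, -1.7]
finger_gap: 0.0503
gripper_force: 30.0
```

```bash
python3 - <<'E'
from h import *
from scipy.spatial.transform import Rotation as R
np.set_printoptions(precision=4,suppress=True)
s=status.get_state(); tz=R.from_quat(s['ee_rot']).as_matrix()[:,2]; base=s['tool_pos']+.039*tz
print(s['t'],base,tz,s['gripper_force'],np.abs(s['qd']).max())
yw=np.radians(-9.7); lens=np.array([.6595,-.209,.075]); z=np.array([-.5*np.cos(yw),-.5*np.sin(yw),.866]); y=np.array([-np.sin(yw),np.cos(yw),0]); x=np.cross(y,z)
print('head frame',[(base-lens)@a for a in(x,y,z)],np.arccos(-tz@z))
im,d=grab('side','s4'); c=viewer.get_calibration('side'); T=np.linalg.inv(c['world_from_camera'])
def proj(p):
    q=T[:3,:3]@p+T[:3,3]; return cv2.projectPoints(np.array([[q[0],-q[1],-q[2]]]),np.zeros(3),np.zeros(3),np.array(c['camera_matrix']),np.array(c['dist_coeffs']))[0].ravel()
k=400/150; v=cv2.resize(cv2.convertScaleAbs(im[140:290,280:430,::-1],alpha=1.5),(600,600),interpolation=cv2.INTER_CUBIC)
e1=np.cross(tz,[0,1,0]); e1/=np.linalg.norm(e1); e2=np.cross(tz,e1)
for h in(0,.036):  # predicted rim circles of the glass
    q=[(proj(base-tz*h+.025*(np.cos(t)*e1+np.sin(t)*e2))-[280,140]+.5)*4 for t in np.linspace(0,6.28,40)]
    cv2.polylines(v,[np.int32(q)],True,(0,255,0),1)
cv2.imwrite('pics/c4.png',v)
E
```

```text
12.3 [ 0.6022 -0.1996  0.1811] [ 0.4928 -0.0841 -0.8661] 30.000139474868774 0.0025244124627306686
head frame [np.float64(0.0027443313470648656), np.float64(-0.0004072974372796197), np.float64(0.12087089587845685)] 0.0066360885419381125
```

View pics/c4.png

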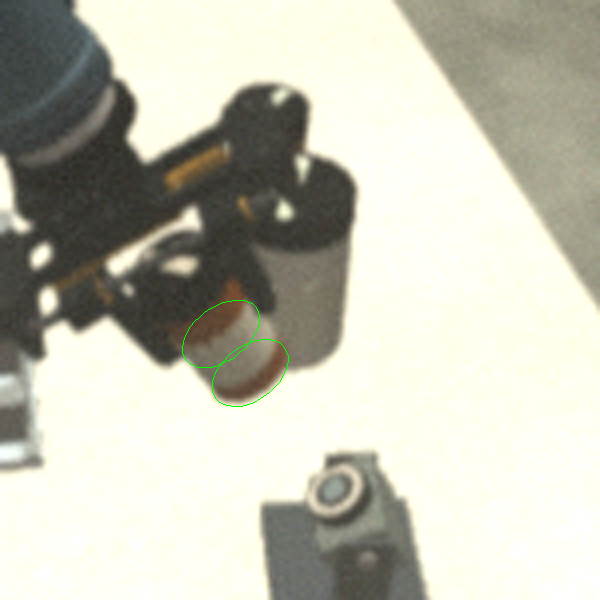

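The predicted base rim, centred at about (250,372), lies on the jar's real base edge. So the jar hasn't slipped and is on the line of sight, 121 mm out and still. Handing in.

```bash
python3 -c "
from rig import ctrl; print(ctrl.sign_off())"
```

```text
the job is handed in; nothing more can be done
None
```

I sized the jar in the gauge (steady push of about 13 N) and handed the job in with the gripper holding it still, base about 121 mm out from the lens and within 3 mm of its line of sight by my measurements; sign-off returned no verdict.

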